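# Slide the loaded tea tray up onto the desk shelf

## Robot

A 6-joint arm with a two-finger parallel gripper is mounted at the origin on the work surface. World frame = base frame: x ahead of the robot, y to its left, z up, the work surface at z = 0. Lengths are in m, angles in rad, forces in N, time in s.
With the tool pointing down it reaches from about 0.35 to 0.975 m from the base axis. Payload 4.9 kg.
Tool frame: the origin (TCP) lies on the front face of the gripper's body, between the roots of the fingers; the fingertips stand ctrl.finger_overhang ahead of it and the grasp point (between the pads) lies 54 mm ahead of it (ctrl.finger_overhang is the distance from the TCP to the fingertips, in m); z points along the fingers, y is the line along which they close (so a half turn about z gives the same grasp; the last joint's range is limited). The gripper opens to 85 mm and grips with 20 to 120 N. Pads are 22 mm wide; open, the fingers measure 114 mm over their backs; the gripper's body (76 mm by 85 mm) begins 54 mm behind the grasp point. The pads swing forward as they close: fully open they stand 13 mm farther back than shut.
Start: joints at [1.036, 0.053, 1.613, -0, 1.476, -0.119], TCP at [0.252, 0.572, 0.304] pointing down, gripper open.
Joint ranges: [-3.01, 3.01], [-1.01, 2.22], [0.06, 2.58], [-1.02, 4.17], [0.09, 2.62], [-3.14, 3.14]. Speed limits (rad/s): [2.57, 2.57, 3.14, 3.14, 3.14, 3.14].

## Interface

Orientations are given as a rotation vector (axis times angle).
In Python, from station import ctrl, vision gives the robot as it stands. The module is installed in compiled form; this text tells all that it offers.
- The arm moves only by the tool drive_tool, never from a script. Its argument "rows" is a list of rows, each a list of 2 entries, a list of its own where there are three numbers: the shift along the tool's x, y, z in m, then the turn about the tool's z in rad. A call has 1 to 10 rows; each row shifts and turns the commanded pose from where the row before left it, along the tool's axes as they then stand; what a row does not reach is not made up. A row lasts 1/10 s, in which the tool goes at most 50 mm and 8.59 degrees, less where a joint would pass 70% of its speed; a pose out of reach is approached as far as the arm can. A call with a gripper value outside its range is refused whole. "jaw" is the closure, from 0 (fully open) to 1 (shut), set as the call begins (left out, the last holds). The fingers move at their own pace and stop on an object; "grip_force" is the grip in N (left out, the last holds). Time passes only in rows, so rows that do not move let the fingers close. It gives the time, the measured TCP pose, the force, the opening and the grip force at its end, in the units of the state.
- ctrl.get_obs(): the state, without advancing time (a new reading comes with each control period).
- vision.get_image(name): name is "side" or "top"; returns a dict with "image" (384x512x3 uint8, blue, green, red), "vertical_fov" (degrees; the focal length in pixels is half the picture's height over the tangent of half this angle, whatever the lens; pixels are square), "cx", "cy" (the principal point, pixels), "R" (3x3) and "t" (3): a world point X has camera coordinates R X + t. Camera axes: x right, y down, z forward; pixel columns grow to the right and rows downward; lengths in m; the calibration is good to about 2 mm. A picture is of the moment at which its call begins. There is no depth.
- ctrl.finish_job(): hands the job in; it is judged then, once.
The state is a dict: "t": time; "q": joint angles; "dq": joint speeds; "effort": joint torques, N m; "tool_pos": TCP position; "tool_rot": TCP orientation; "contact_force": force on the tool from outside, world axes, zero at the start; "wrist_torque": the same for the moment, N m; "opening": finger opening in m; "grip_force": force on a finger pad.
Only numpy, scipy, OpenCV 4.12 (cv2) and the standard library are available. Lean on these libraries where they do the work, as an engineer would, in place of code of your own. Each camera call takes 0.05 s, during which the arm holds its last target. There are 200 camera calls.

## Task

Make room on the desk: slide the loaded wooden tray along the desk and up over the step onto the low oak shelf, until the tray lies flat on the shelf with its leading end flush and square against the sliding bookend, wherever along its track that is clamped. The mug and jar stand loose on it, so do not carry it through the air: keep it nearly level with one end always resting, ease first the leading end and then the trailing end over the step, bring it up softly against the bookend and let it down gently. Leave everything else where it is and let go at the end.

Things in the scene. Friction and masses are not known exactly. Their poses are not given: they have to be found in the camera images.
- tray: rigid wooden tea tray, loose on the desk: 180 mm wide (its x), 260 long (its y), its +y end leading to the shelf. Flat underside, floor 7 mm thick, side walls 8 thick and 30 high; each end an upright 9 mm thick, 52 high, with a hand slot. Held by one end bar it drags on its other end. 0.65 to 0.92 kg loaded. Origin: centre of the underside, z up
- lead_bar (a point): centre of the grip bar over the hand slot of the tray's leading end: tray frame (0, 125.5, 42.5) mm. Bar: 9 mm thick (y), 150 wide (x), 33 to 52 mm above the underside. The slot below it is 80 mm wide, 19 to 33 mm high. Free room inside the tray beside the bar: 40 mm or more
- trail_bar (a point): centre of the like grip bar of the tray's trailing (-y) end: tray frame (0, -125.5, 42.5) mm
- lead_foot (a point): middle of the lower outer edge of the leading end: tray frame (0, 130, 0) mm
- trail_foot (a point): middle of the lower outer edge of the trailing end: tray frame (0, -130, 0) mm
- mug: terracotta-coloured mug standing loose on the tray, 72 mm wide, 85 mm high, with a handle; mass 0.17 to 0.31 kg; origin under its centre
- jar: glass jar with a cork lid standing loose on the tray beside the mug, 66 mm wide, 105 mm high; mass 0.14 to 0.26 kg; origin under its centre
- shelf: low oak desk shelf, fixed: a board lying on the desk, its top 18 mm above it. y: the way the tray slides on, z up. Origin at desk height on the lane's middle line (x = 0), 142.5 mm past the step edge. Board from x = -125 to 210, y = -142.5 to 245 mm. A plant and a pen cup stand beyond x = 125; a gallery 22 mm high runs along its x = 200 and y = 235 mm edges
- step_edge (a point): middle of the lane on the upper edge of the step: shelf frame (0, -142.5, 18) mm; the step's face is upright, 18 mm high, hard and square. Site axes as the shelf's
- track: flush aluminium track in the shelf board on the lane's middle line, with the bookend: an upright dark steel plate, 130 wide, 4 thick, 86 mm high, clamped hard where it was last left. Origin: shelf frame (0, 102.5, 18) mm, axes as the shelf's. The plate's face toward the tray lies 25 to 85 mm along y from the origin; where exactly is not reported: feel for it
- plant: small succulent in a white pot, 60 mm wide, about 80 tall, standing on the shelf on its far (+x) side; leave it alone; origin under its centre
- pencup: dark metal cup with pens, 60 mm wide, 155 tall with the pens, standing on the shelf on its far (+x) side; leave it alone; origin under its centre
- laptop: closed silver-grey laptop, 215 x 310 x 16 mm, lying on the desk; leave it alone; origin under its centre
- mouse: white computer mouse, 102 x 60 x 36 mm, on the desk; leave it alone; origin under its centre
- phone: black phone, 148 x 72 x 8 mm, on the desk; leave it alone; origin under its centre
- notebook: grey notebook, 105 x 150 x 17 mm, a pen fixed on its cover, on the desk; leave it alone; origin under its centre
There are look-alikes about, which are no part of the job. Leave any yellow look-alike of the mug alone.

How it is judged:
By the outcome, as a careful person would: the job done as asked, in the order asked, and still so for the second after the job is handed in, with the robot touching nothing.
It also fails if it takes over 64 s, if anything falls off the work surface, if the arm or the gripper's body presses on something with over 40 N, if the wrist force passes 120 N, or if a joint passes its speed limit or range.

## Working session

There is one attempt and no reset: what is moved stays moved. The work goes in short steps, Python scripts to look and compute and a tool call to move; the robot and the scene stay as the last step left them, time stands still between calls to the robot, and variables do not carry over. Pictures are saved under pics/ and viewed, at most 11 in all, crops included, and the job is handed in when it is done.

Besides the shell and the picture viewer there is one more tool, called after "Request:" by a JSON object that holds its "fn" and its "kwargs", one argument or row to a line. drive_tool: Moves the arm, as the interface text tells. Its arguments: {"type":"object","properties":{"rows":{"type":"array","items":{"type":"array"}},"jaw":{"type":"number"},"grip_force":{"type":"number"}},"required":["rows"]}

```bash
mkdir -p pics; cat > h.py <<'E'
import numpy as np, cv2
from station import ctrl, vision
def get(n):
    d=vision.get_image(n); d['f']=d['image'].shape[0]/2/np.tan(np.radians(d['vertical_fov'])/2); d['R']=np.array(d['R']); d['t']=np.array(d['t']); return d
def ray(d,u,v):
    c=-d['R'].T@d['t']; r=d['R'].T@np.array([(u-d['cx'])/d['f'],(v-d['cy'])/d['f'],1]); return c,r
def onplane(d,u,v,z):
    c,r=ray(d,u,v); return c+r*(z-c[2])/r[2]
def proj(d,X):
    p=d['R']@np.array(X)+d['t']; return np.array([d['cx']+d['f']*p[0]/p[2], d['cy']+d['f']*p[1]/p[2]])
E
python3 - <<'E'
from h import *
for n in ('top','side'):
    d=get(n); cv2.imwrite(f'pics/{n}0.png',cv2.resize(d['image'],(800,600)) )
    print(n,d['f'],d['cx'],d['cy'],-d['R'].T@d['t'],d['R'].round(3).tolist())
o=ctrl.get_obs(); print(o, ctrl.finger_overhang)
E
```

```text
top 393.24662851790634 255.82831624641221 192.26127367654632 [ 0.26522853 -0.13374116  1.32643643] [[-0.003, -1.0, 0.003], [-0.98, 0.002, -0.199], [0.199, -0.004, -0.98]]
side 433.30447198485746 253.7351983121341 194.65019145293383 [ 0.11718789 -1.0256724   0.80212099] [[0.915, -0.404, 0.006], [-0.235, -0.544, -0.805], [0.329, 0.735, -0.593]]
{'t': 0.1, 'q': array([ 1.03598784e+00,  5.32915029e-02,  1.61413647e+00, -4.50163917e-07,
        1.47599072e+00, -1.19000531e-01]), 'dq': array([ 0.00169524, -0.00155395, -0.0020808 , -0.00146081,  0.00137547,
        0.00067601]), 'effort': array([ 4.64693749e-04, -3.94901597e+01, -3.71363032e+01, -1.32874502e-04,
        3.94620394e-03, -2.57784343e-06]), 'tool_pos': array([0.25223989, 0.57137954, 0.3027975 ]), 'tool_rot': array([-6.48333220e-01, -3.07336621e+00,  2.71614235e-03]), 'contact_force': array([-0.05136858, -0.3510033 ,  0.57026995]), 'wrist_torque': array([-0.04978676, -0.02220624,  0.01890692]), 'grip_force': 0.0, 'opening': 0.08550129995015884} 0.0726
```

View pics/top0.png

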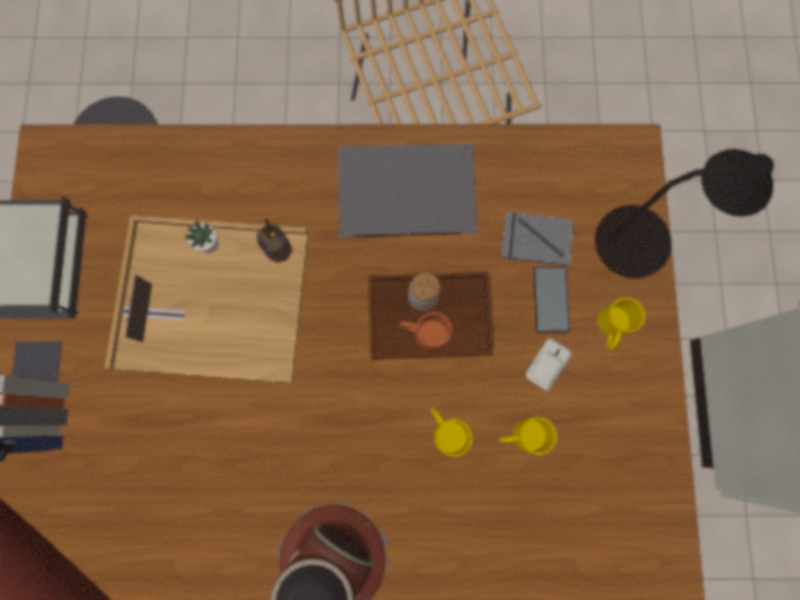

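View pics/side0.png

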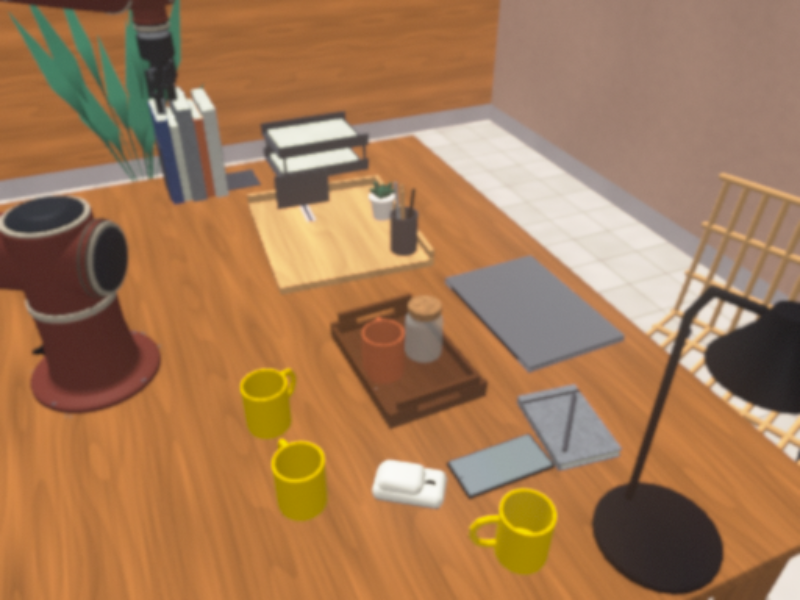

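The top view (800x600) shows the tray at about (430,316), the oak shelf on the left (step edge from (306,228) to (292,380)) and the bookend at (139,308).

Look-alikes for the mug:
- Terracotta mug on the tray at (433,330): this is the one.
- Yellow mugs at (453,437), (536,435) and (626,315): leave alone.

Only one dark wooden tray is visible. The grey paper tray at (35,258) isn't wood. Next I'll measure and check a close crop.

```bash
python3 - <<'E'
from h import *
d=get('top'); im=d['image']; hsv=cv2.cvtColor(im,cv2.COLOR_BGR2HSV)
for p in [(245,190),(280,225),(150,215),(250,150),(300,240),(88,200)]: print(p,hsv[p[1],p[0]],im[p[1],p[0]])
m=(im[:,:,2]<100)&(im[:,:,2].astype(int)-im[:,:,0]>18); m=m.astype(np.uint8); m[:,:225]=0;m[:,330:]=0;m[:160]=0;m[240:]=0
cs,_=cv2.findContours(m,0,2); c=max(cs,key=cv2.contourArea); print('tray',cv2.boxRect if 0 else cv2.boundingRect(c),cv2.minAreaRect(c))
s=((hsv[:,:,1]<150)&(hsv[:,:,2]>130)).astype(np.uint8); s[:, :60]=0; s[:,205:]=0; s[:130]=0; s[260:]=0
cs,_=cv2.findContours(s,0,2); c2=max(cs,key=cv2.contourArea); print('shelf',cv2.minAreaRect(c2)); ap=cv2.approxPolyDP(cv2.convexHull(c2),4,True)[:,0]
for p in ap: print('shelf corner',p,onplane(d,*p,0.018).round(4))
v=im.copy(); cv2.drawContours(v,[c],-1,(0,255,0),1); cv2.drawContours(v,[c2],-1,(255,0,0),1)
cv2.imwrite('pics/crop1.png',cv2.resize(np.hstack([v[125:260,60:200],im[160:245,225:330].repeat(1,0) if 0 else cv2.resize(v[165:245,225:330],(177,135))]),None,fx=2.5,fy=2.5,interpolation=cv2.INTER_CUBIC))
cv2.imwrite('pics/raw_top.png',im)
E
```

```text
(245, 190) [ 12 155  82] [32 52 82]
(280, 225) [ 11 172  86] [28 50 86]
(150, 215) [ 16 122 172] [ 90 135 172]
(250, 150) [ 8 91 81] [52 60 81]
(300, 240) [ 14 176 123] [ 38  78 123]
(88, 200) [17 87 47] [31 40 47]
tray (236, 174, 80, 56) ((275.4595947265625, 201.58685302734375), (53.34965515136719, 78.73929595947266), 88.36341857910156)
shelf ((132.08323669433594, 190.55117797851562), (123.12370300292969, 102.1690673828125), 5.013113975524902)
shelf corner [ 83 138] [0.7256 0.4635 0.018 ]
shelf corner [196 146] [0.6956 0.0688 0.018 ]
shelf corner [186 244] [0.3571 0.0926 0.018 ]
shelf corner [ 67 235] [0.3879 0.488  0.018 ]
```

View pics/crop1.png

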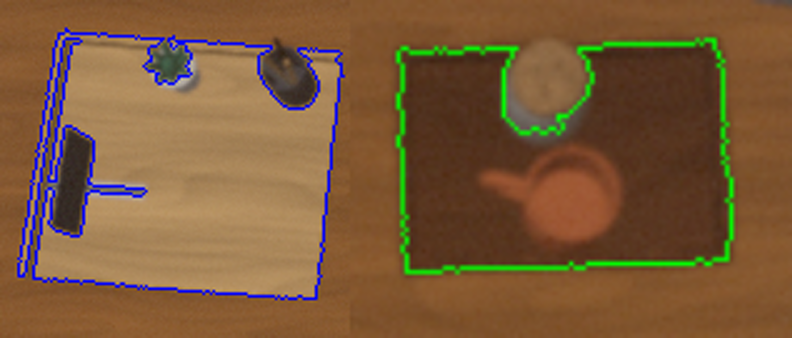

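```bash
cat > meas.py <<'E'
from h import *
def fit(d,pts,z):
    P=np.array([onplane(d,u,v,z)[:2] for u,v in pts]); vx,vy,x,y=cv2.fitLine(P.astype(np.float32),cv2.DIST_HUBER,0,1e-4,1e-4).ravel(); 
    return np.array([x,y]),np.array([vx,vy])
def edges(m,lo,hi,axis,side):
    o=[]
    for k in range(lo,hi):
        w=np.flatnonzero(m[:,k] if axis==0 else m[k])
        if len(w)==0: continue
        e=(w[0]-.5) if side==0 else (w[-1]+.5)
        o.append((k,e) if axis==0 else (e,k))
    return o
E
python3 - <<'E'
from meas import *
d=get('top'); im=d['image']; hsv=cv2.cvtColor(im,cv2.COLOR_BGR2HSV)
m=(im[:,:,2]<100)&(im[:,:,2].astype(int)-im[:,:,0]>18); m[:,:225]=0;m[:,330:]=0;m[:160]=0;m[240:]=0
m=cv2.morphologyEx(m.astype(np.uint8),cv2.MORPH_OPEN,np.ones((3,3)))
L={}
L['lead']=fit(d,edges(m,185,222,1,0),.052); L['trail']=fit(d,edges(m,185,222,1,1),.052)
L['near']=fit(d,edges(m,245,308,0,1),0); L['far']=fit(d,edges(m,241,258,0,0)+edges(m,288,308,0,0),.03)
for k,(p,v) in L.items():
    a=np.degrees(np.arctan2(v[1],v[0])); print(k,p.round(4),a%180)
s=((hsv[:,:,1]<150)&(hsv[:,:,2]>130)).astype(np.uint8); s[:, :60]=0; s[:,205:]=0; s[:130]=0; s[260:]=0
e=fit(d,edges(s,150,240,1,1),.018); n=fit(d,edges(s,75,180,0,1),.018); n0=fit(d,edges(s,75,180,0,1),0.0)
for k,(p,v) in dict(step=e,near=n,near0=n0).items(): print(k,p.round(4),np.degrees(np.arctan2(v[1],v[0]))%180)
# bookend blob
b=((hsv[:,:,2]<75)).astype(np.uint8); b[:,:75]=0;b[:,100:]=0;b[:165]=0;b[230:]=0
cs,_=cv2.findContours(b,0,2); c=max(cs,key=cv2.contourArea); box=cv2.boxPoints(cv2.minAreaRect(c))
for p in box: print('bookend',p,onplane(d,*p,.018).round(3),onplane(d,*p,.104).round(3))
E
```

```text
lead [ 0.4924 -0.0749] 1.8760695
trail [ 0.4897 -0.3306] 2.842862
near [ 0.4109 -0.1934] 91.25892
far [ 0.5878 -0.2169] 92.12596
step [0.5319 0.0778] 175.64906
near [0.3689 0.2882] 85.48939
near0 [0.3704 0.294 ] 85.48938
bookend [ 80.24324 215.54054] [0.453 0.45  0.018] [0.441 0.411 0.104]
bookend [ 86.567566 177.59459 ] [0.584 0.439 0.018] [0.563 0.402 0.104]
bookend [ 96.62163 179.27028] [0.578 0.405 0.018] [0.557 0.369 0.104]
bookend [ 90.2973  217.21623] [0.447 0.416 0.018] [0.435 0.38  0.104]
```

The contours follow the tray and shelf cleanly. From the fits:
- **Tray:** centre about (0.4995, -0.203), yaw +2°.
- **Shelf:** yaw about -4.4°, step edge at (0.478, 0.082).
- **Bookend face:** about 0.325 m past the step.

Now I'll go above the lead bar.

Request:
{"fn": "drive_tool", "kwargs": {
  "rows": [
    [[0, 0, 0], -0.15],
    [[0, 0, 0], -0.15],
    [[0, 0, 0], -0.15],
    [[-0.011, -0.033, 0], 0],
    [[-0.011, -0.033, 0], 0],
    [[-0.011, -0.033, 0], 0],
    [[-0.011, -0.033, 0], 0],
    [[-0.011, -0.033, 0], 0],
    [[-0.011, -0.033, 0], 0],
    [[-0.011, -0.033, 0], 0]
  ],
  "jaw": 0,
  "grip_force": 30
}}

```text
t: 1.2
tool_pos: [0.3374, 0.3421, 0.3037]
tool_rot: [0.054, -3.141, 0.0]
contact_force: [0.1, -0.7, -1.0]
opening: 0.0857
grip_force: 0.0
```

Request:
{"fn": "drive_tool", "kwargs": {
  "rows": [
    [[-0.011, -0.033, 0], 0],
    [[-0.011, -0.033, 0], 0],
    [[-0.011, -0.033, 0], 0],
    [[-0.011, -0.033, 0], 0],
    [[-0.011, -0.033, 0], 0],
    [[-0.011, -0.033, 0], 0],
    [[-0.011, -0.033, 0], 0],
    [[-0.011, -0.033, 0], 0],
    [[-0.011, -0.033, 0], 0],
    [[-0.011, -0.033, 0], 0]
  ]
}}

```text
t: 2.2
tool_pos: [0.4587, 0.016, 0.3038]
tool_rot: [-0.053, 3.141, 0.0]
contact_force: [0.3, 0.6, 0.2]
opening: 0.0856
grip_force: 0.0
```

Request:
{"fn": "drive_tool", "kwargs": {
  "rows": [
    [[-0.011, -0.033, 0], 0],
    [[-0.011, -0.033, 0], 0],
    [[-0.011, -0.033, 0], 0],
    [[0, 0, 0.03], 0],
    [[0, 0, 0.03], 0],
    [[0, 0, 0.03], 0],
    [[0, 0, 0.03], 0],
    [[0, 0, 0], 0]
  ]
}}

```text
t: 3.0
tool_pos: [0.4919, -0.0795, 0.1788]
tool_rot: [0.053, -3.132, -0.005]
contact_force: [-1.2, 1.1, 0.4]
opening: 0.0854
grip_force: 0.0
```

```bash
cat >> h.py <<'E'
from scipy.spatial.transform import Rotation as Ro
def state(tgt=None,yaw=None):
    o=ctrl.get_obs(); R=Ro.from_rotvec(o['tool_rot']).as_matrix(); y=R[:,1]
    print('t',round(o['t'],2),'pos',o['tool_pos'].round(4),'yaw',round(np.degrees(np.arctan2(-y[0],y[1])),2),'F',o['contact_force'].round(2),'M',o['wrist_torque'].round(2),'open',round(o['opening'],4),'grip',round(o['grip_force'],1))
    if yaw is not None:
        print('turn tool z rad',round(-np.radians(yaw-np.degrees(np.arctan2(-y[0],y[1]))),4))
    if tgt is not None: print('shift in tool axes',(R.T@(np.array(tgt)-o['tool_pos'])).round(4))
    return o
E
python3 - <<'E'
from h import *
state((0.495,-0.0775,0.097),2.0)
a=get('top');b=get('side'); cv2.imwrite('pics/p2.png',np.hstack([cv2.resize(a['image'][140:260,180:340],(400,300)),cv2.resize(b['image'][120:280,170:383],(400,300))]))
for d in (a,b): print(proj(d,(0.495,-0.0775,0.052)))
E
```

```text
t 3.0 pos [ 0.4919 -0.0795  0.1788] yaw 1.95 F [-1.24  1.13  0.39] M [-0.03 -0.01 -0.05] open 0.0854 grip 0.0
turn tool z rad -0.0008
shift in tool axes [-0.004   0.0016  0.0818]
[237.29463676 200.96180127]
[239.30006821 194.48539195]
```

View pics/p2.png

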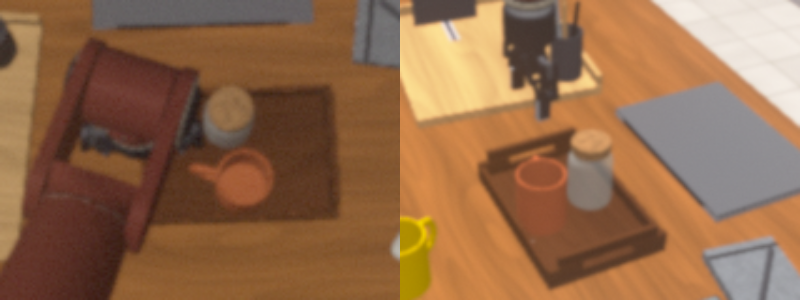

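The close view shows the tool straight above the lead bar (side crop: bar middle near (530,148), as predicted). The jar and mug are clear of the gripper. Descending and gripping.

Request:
{"fn": "drive_tool", "kwargs": {
  "rows": [
    [[-0.002, 0.001, 0.02], 0],
    [[-0.002, 0.001, 0.02], 0],
    [[0, 0, 0.015], 0],
    [[0, 0, 0.015], 0],
    [[0, 0, 0.012], 0],
    [[0, 0, 0], 0],
    [[0, 0, 0], 0]
  ]
}}

```text
t: 3.8
tool_pos: [0.4989, -0.0783, 0.102]
tool_rot: [-0.054, 3.141, -0.0]
contact_force: [-0.8, -0.1, 0.8]
opening: 0.0855
grip_force: 0.0
```

Request:
{"fn": "drive_tool", "kwargs": {
  "rows": [
    [[0, 0, 0], 0],
    [[0, 0, 0], 0],
    [[0, 0, 0], 0],
    [[0, 0, 0], 0],
    [[0, 0, 0], 0],
    [[0, 0, 0], 0],
    [[0, 0, 0], 0],
    [[0, 0, 0], 0]
  ],
  "jaw": 0.6
}}

```text
t: 4.6
tool_pos: [0.4988, -0.0782, 0.1019]
tool_rot: [0.054, -3.141, 0.0]
contact_force: [-0.3, 0.4, 0.8]
opening: 0.0345
grip_force: 0.0
```

```bash
python3 - <<'E'
from h import *
state((0.495,-0.0775,0.097),2.0)
b=get('side'); print(proj(b,(0.495,-0.0775,0.052))); cv2.imwrite('pics/p3.png',cv2.resize(b['image'][130:250,190:350],(800,600),interpolation=cv2.INTER_CUBIC))
E
```

```text
t 4.6 pos [ 0.4988 -0.0782  0.1019] yaw 1.96 F [-0.28  0.39  0.77] M [-0.03 -0.04 -0.02] open 0.0345 grip 0.0
turn tool z rad -0.0007
shift in tool axes [0.0038 0.0008 0.0049]
[239.30006821 194.48539195]
```

View pics/p3.png

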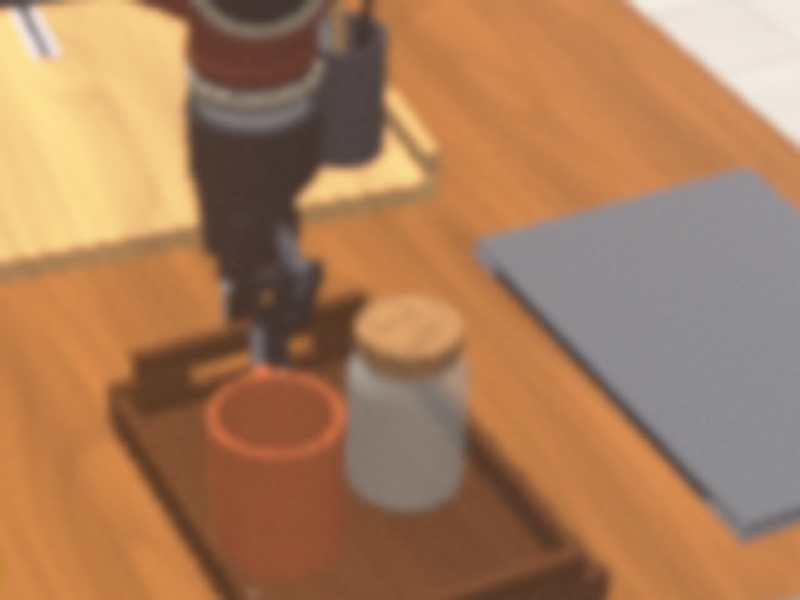

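The fingers straddle the bar, with the inner finger at (265,350) in front of it. Now 5 mm lower and close.

Request:
{"fn": "drive_tool", "kwargs": {
  "rows": [
    [[0.004, 0, 0.005], 0],
    [[0, 0, 0], 0]
  ]
}}

```text
t: 4.85
tool_pos: [0.4938, -0.0781, 0.0958]
tool_rot: [0.054, -3.139, -0.001]
contact_force: [-0.1, 0.5, -0.6]
opening: 0.0342
grip_force: 0.0
```

Request:
{"fn": "drive_tool", "kwargs": {
  "rows": [
    [[0, 0, 0], 0],
    [[0, 0, 0], 0],
    [[0, 0, 0], 0],
    [[0, 0, 0], 0],
    [[0, 0, 0], 0],
    [[0, 0, 0], 0]
  ],
  "jaw": 1,
  "grip_force": 35
}}

```text
t: 5.45
tool_pos: [0.4947, -0.078, 0.0968]
tool_rot: [0.054, -3.141, -0.002]
contact_force: [-2.3, 4.1, 0.7]
opening: 0.008
grip_force: 34.7
```

Request:
{"fn": "drive_tool", "kwargs": {
  "rows": [
    [[0, 0, -0.003], 0],
    [[0, 0, -0.003], 0],
    [[0, 0, -0.003], 0],
    [[0, 0, -0.003], 0],
    [[0, 0, 0], 0]
  ]
}}

```text
t: 5.95
tool_pos: [0.4945, -0.0782, 0.1088]
tool_rot: [0.053, -3.141, -0.001]
contact_force: [0.6, 0.9, -7.8]
opening: 0.0084
grip_force: 44.9
```

```bash
python3 -c "
from h import *
state()"
```

```text
t 5.95 pos [ 0.4945 -0.0782  0.1088] yaw 1.93 F [ 0.61  0.92 -7.76] M [ 0.83  0.06 -0.05] open 0.0084 grip 44.9
```

Wrist moment is 0.83 Nm, so the grip is holding the tray's pitch. I'll loosen to 20 N so the trailing end rests.

Request:
{"fn": "drive_tool", "kwargs": {
  "rows": [
    [[0, 0, 0], 0],
    [[0, 0, 0], 0],
    [[0, 0, 0], 0]
  ],
  "grip_force": 20
}}

```text
t: 6.25
tool_pos: [0.4946, -0.0782, 0.1086]
tool_rot: [0.054, -3.14, -0.001]
contact_force: [-0.8, -0.3, -7.5]
opening: 0.0085
grip_force: 44.6
```

```bash
python3 - <<'E'
from h import *
state()
b=get('side'); 
for z in(0,): print('trail foot corner proj',proj(b,(0.414,-0.336,0)),proj(b,(0.594,-0.330,0)))
cv2.imwrite('pics/p4.png',cv2.resize(b['image'][170:290,200:360],(800,600),interpolation=cv2.INTER_CUBIC))
E
```

```text
t 6.25 pos [ 0.4946 -0.0782  0.1086] yaw 1.95 F [-0.75 -0.33 -7.51] M [ 0.84  0.05 -0.06] open 0.0085 grip 44.6
trail foot corner proj [248.90475391 275.31624085] [310.62662217 253.54365506]
```

View pics/p4.png

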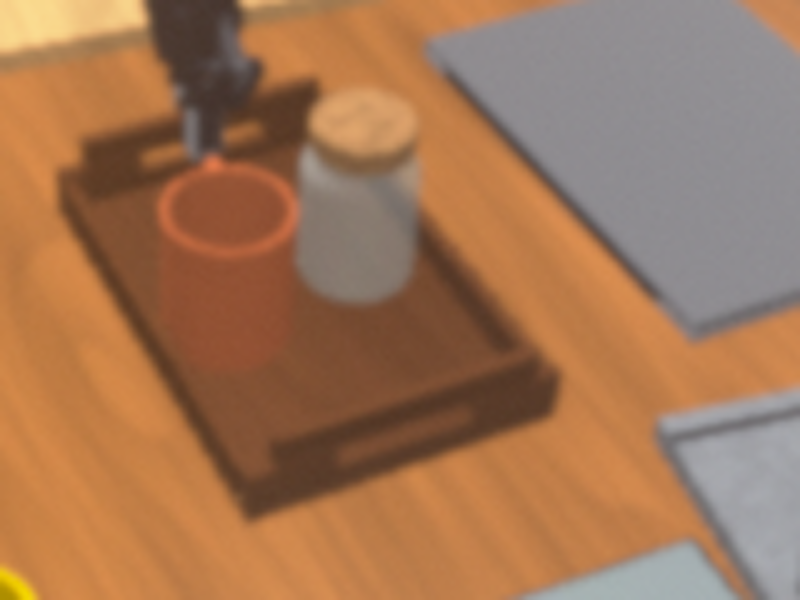

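The trailing corners at (250,518) and (556,410) in the crop match their predicted desk positions, so the end is on the desk. I'll raise to about 22 mm and check again.

Request:
{"fn": "drive_tool", "kwargs": {
  "rows": [
    [[0, 0, -0.003], 0],
    [[0, 0, -0.003], 0],
    [[0, 0, -0.003], 0],
    [[0, 0, -0.002], 0],
    [[0, 0, 0], 0],
    [[0, 0, 0], 0]
  ]
}}

```text
t: 6.9
tool_pos: [0.4948, -0.0783, 0.12]
tool_rot: [-0.054, 3.141, 0.0]
contact_force: [0.2, 0.5, -8.6]
opening: 0.0085
grip_force: 51.2
```

```bash
cat > foot.py <<'E'
from h import *
# tray dark-brown mask in side view: lowest trail corners
b=get('side'); im=b['image']; m=((im[:,:,2]<105)&(im[:,:,2].astype(int)-im[:,:,0]>18)).astype(np.uint8)
n,l,s,c=cv2.connectedComponentsWithStats(m); 
ks=[k for k in range(1,n) if s[k,4]>300]
for k in ks: print('comp',s[k].tolist())
k=min(ks,key=lambda k:abs(c[k][0]-270)+abs(c[k][1]-230)); P=np.argwhere(l==k)[:,::-1]
h=cv2.approxPolyDP(cv2.convexHull(P.astype(np.int32)),3,True)[:,0]; print(h.tolist())
E
python3 - <<'E'
from foot import *
state()
E
```

```text
comp [0, 0, 241, 128, 10890]
comp [3, 103, 82, 96, 2024]
comp [227, 147, 36, 52, 846]
comp [21, 190, 68, 61, 2563]
comp [213, 208, 98, 62, 716]
comp [379, 215, 83, 165, 883]
[[310, 248], [250, 269], [213, 208], [307, 240]]
t 6.95 pos [ 0.4947 -0.0783  0.1198] yaw 1.96 F [ 1.17  0.67 -7.72] M [ 0.94  0.06 -0.05] open 0.0084 grip 51.2
```

```bash
python3 - <<'E'
from h import *
p=cv2.resize(cv2.imread('pics/p4.png'),(160,120),interpolation=cv2.INTER_AREA).astype(int)
q=get('side')['image'][170:290,200:360].astype(int)
s0=cv2.resize(cv2.imread('pics/side0.png'),(512,384),interpolation=cv2.INTER_AREA)[170:290,200:360].astype(int)
for x in (55,70,85,100):
  for n,i in(('initial',s0),('p4',p),('now',q)):
    col=i[:,x,2]; 
    e=[y for y in range(70,115) if col[y-1]<115<=col[y]]
    print(x,n,[round(y-1+(115-col[y-1])/(col[y]-col[y-1]),2) for y in e])
E
```

```text
55 initial [np.float64(101.36)]
55 p4 [np.float64(100.95)]
55 now [np.float64(98.78)]
70 initial [np.float64(90.0), np.float64(96.41)]
70 p4 [np.float64(88.85), np.float64(96.03)]
70 now [np.float64(86.71), np.float64(93.83)]
85 initial [np.float64(74.67), np.float64(91.23)]
85 p4 [np.float64(84.0), np.float64(90.81)]
85 now [np.float64(82.4), np.float64(88.5)]
100 initial [np.float64(86.0)]
100 p4 [np.float64(70.77), np.float64(85.45)]
100 now [np.float64(83.39)]
```

The tray's trailing edge has risen about 6 mm since the last picture, so the grip carries the pitch. I'll set it down and regrip higher on the bar at 20 N, so it can swivel.

Request:
{"fn": "drive_tool", "kwargs": {
  "rows": [
    [[0, 0, 0.003], 0],
    [[0, 0, 0.003], 0],
    [[0, 0, 0.003], 0],
    [[0, 0, 0.003], 0],
    [[0, 0, 0.003], 0],
    [[0, 0, 0.003], 0],
    [[0, 0, 0.003], 0],
    [[0, 0, 0.002], 0],
    [[0, 0, 0], 0],
    [[0, 0, 0], 0]
  ]
}}

```text
t: 8.0
tool_pos: [0.4951, -0.0784, 0.0973]
tool_rot: [-0.054, 3.141, -0.001]
contact_force: [-0.5, 3.2, -4.4]
opening: 0.0084
grip_force: 34.0
```

Request:
{"fn": "drive_tool", "kwargs": {
  "rows": [
    [[0, 0, 0], 0],
    [[0, 0, 0], 0],
    [[0, 0, 0], 0],
    [[0, 0, -0.004], 0],
    [[0, 0, -0.004], 0],
    [[0, 0, 0], 0]
  ],
  "jaw": 0.75
}}

```text
t: 8.6
tool_pos: [0.4955, -0.0786, 0.106]
tool_rot: [-0.054, 3.139, -0.001]
contact_force: [0.9, -0.2, -0.0]
opening: 0.0213
grip_force: 0.0
```

Request:
{"fn": "drive_tool", "kwargs": {
  "rows": [
    [[0, 0, 0], 0],
    [[0, 0, 0], 0],
    [[0, 0, 0], 0],
    [[0, 0, 0], 0],
    [[0, 0, 0], 0]
  ],
  "jaw": 1,
  "grip_force": 20
}}

```text
t: 9.1
tool_pos: [0.4951, -0.0784, 0.1054]
tool_rot: [-0.054, 3.141, -0.0]
contact_force: [-0.6, 1.0, 5.9]
opening: 0.0081
grip_force: 22.0
```

Request:
{"fn": "drive_tool", "kwargs": {
  "rows": [
    [[0, 0, -0.002], 0],
    [[0, 0, -0.002], 0],
    [[0, 0, -0.002], 0],
    [[0, 0, -0.002], 0],
    [[0, 0, -0.002], 0],
    [[0, 0, -0.002], 0],
    [[0, 0, 0], 0],
    [[0, 0, 0], 0]
  ]
}}

```text
t: 9.9
tool_pos: [0.4945, -0.078, 0.1167]
tool_rot: [0.053, -3.14, -0.002]
contact_force: [-1.1, -0.0, -7.0]
opening: 0.0085
grip_force: 30.4
```

```bash
cat > trail.py <<'E'
from h import *
q=get('side')['image'][170:290,200:360].astype(int); r=[]
for x in (55,70,85,100):
    col=q[:,x,2]; e=[y for y in range(70,115) if col[y-1]<115<=col[y]]; y=e[-1]; r.append(round(float(y-1+(115-col[y-1])/(col[y]-col[y-1])),2))
print('trail edge rows',r)
E
python3 - <<'E'
from trail import *
state()
E
```

```text
trail edge rows [101.0, 96.06, 90.8, 85.45]
t 9.95 pos [ 0.4945 -0.078   0.1166] yaw 1.95 F [-0.01  0.17 -6.56] M [0.7  0.06 0.02] open 0.0082 grip 30.3
```

Request:
{"fn": "drive_tool", "kwargs": {
  "rows": [
    [[0, 0, -0.002], 0],
    [[0, 0, -0.002], 0],
    [[0, 0, -0.002], 0],
    [[0, 0, -0.002], 0],
    [[0, 0, -0.002], 0],
    [[0, 0, 0], 0],
    [[0, 0, 0], 0]
  ]
}}

```text
t: 10.65
tool_pos: [0.4947, -0.0782, 0.1268]
tool_rot: [0.054, -3.141, -0.001]
contact_force: [-0.3, 0.4, -7.3]
opening: 0.0087
grip_force: 43.7
```

```bash
python3 - <<'E'
from trail import *
state()
E
```

```text
trail edge rows [100.31, 95.3, 90.22, 84.78]
t 10.7 pos [ 0.4947 -0.0782  0.1268] yaw 1.96 F [-0.23  1.07 -7.11] M [ 0.89  0.02 -0.02] open 0.0088 grip 43.6
```

The trailing end is still about 2 mm up. The pads reach nearly to the fingertips, so they overlap the whole bar. I'll regrip with only about 7 mm of overlap.

Request:
{"fn": "drive_tool", "kwargs": {
  "rows": [
    [[0, 0, 0.003], 0],
    [[0, 0, 0.003], 0],
    [[0, 0, 0.003], 0],
    [[0, 0, 0.003], 0],
    [[0, 0, 0.003], 0],
    [[0, 0, 0.003], 0],
    [[0, 0, 0.003], 0],
    [[0, 0, 0], 0],
    [[0, 0, 0], 0]
  ]
}}

```text
t: 11.6
tool_pos: [0.495, -0.0785, 0.1062]
tool_rot: [-0.054, 3.141, -0.001]
contact_force: [-0.8, 2.4, -3.2]
opening: 0.0084
grip_force: 20.7
```

Request:
{"fn": "drive_tool", "kwargs": {
  "rows": [
    [[0, 0, 0], 0],
    [[0, 0, 0], 0],
    [[0, 0, -0.004], 0],
    [[0, 0, -0.004], 0],
    [[0, 0, -0.004], 0],
    [[0, 0, 0], 0]
  ],
  "jaw": 0.75
}}

```text
t: 12.2
tool_pos: [0.4954, -0.0786, 0.119]
tool_rot: [-0.054, 3.139, -0.001]
contact_force: [0.1, 0.7, -0.8]
opening: 0.0214
grip_force: 0.0
```

Request:
{"fn": "drive_tool", "kwargs": {
  "rows": [
    [[0, 0, 0], 0],
    [[0, 0, 0], 0],
    [[0, 0, 0], 0],
    [[0, 0, 0], 0],
    [[0, 0, 0], 0]
  ],
  "jaw": 1,
  "grip_force": 20
}}

```text
t: 12.7
tool_pos: [0.495, -0.0784, 0.1183]
tool_rot: [-0.054, 3.141, -0.0]
contact_force: [-2.4, -0.0, 5.5]
opening: 0.0082
grip_force: 21.5
```

Request:
{"fn": "drive_tool", "kwargs": {
  "rows": [
    [[0, 0, -0.002], 0],
    [[0, 0, -0.002], 0],
    [[0, 0, -0.002], 0],
    [[0, 0, -0.002], 0],
    [[0, 0, -0.002], 0],
    [[0, 0, -0.002], 0],
    [[0, 0, 0], 0],
    [[0, 0, 0], 0]
  ]
}}

```text
t: 13.5
tool_pos: [0.4948, -0.0782, 0.1299]
tool_rot: [-0.054, 3.141, 0.001]
contact_force: [1.1, -1.4, -4.0]
opening: 0.0083
grip_force: 20.4
```

```bash
python3 - <<'E'
from trail import *
state()
E
```

```text
trail edge rows [101.05, 96.06, 90.83, 85.45]
t 13.55 pos [ 0.4947 -0.0782  0.1298] yaw 1.95 F [ 0.14 -1.   -4.61] M [-0.05 -0.03  0.05] open 0.0081 grip 20.4
```

Now it swivels: Fz is about half the weight, the moment about zero, and the trailing end is down. I'll raise to 25 mm, then drag and turn towards the lane over the step.

Request:
{"fn": "drive_tool", "kwargs": {
  "rows": [
    [[0, 0, -0.003], 0],
    [[0, 0, -0.003], 0],
    [[0, 0, -0.003], 0],
    [[0, 0, -0.003], 0],
    [[0, 0, -0.0015], 0],
    [[0, 0, 0], 0]
  ]
}}

```text
t: 14.15
tool_pos: [0.495, -0.0784, 0.1438]
tool_rot: [-0.054, 3.141, -0.0]
contact_force: [-0.3, -1.4, -5.3]
opening: 0.0077
grip_force: 22.1
```

Request:
{"fn": "drive_tool", "kwargs": {
  "rows": [
    [[0, 0.002, 0], 0],
    [[0.0005, 0.005, 0], 0.003],
    [[0.001, 0.007, 0], 0.006],
    [[0.001, 0.01, 0], 0.006],
    [[0.001, 0.01, 0], 0.006],
    [[0.001, 0.01, 0], 0.006],
    [[0.001, 0.01, 0], 0.006],
    [[0.001, 0.01, 0], 0.006],
    [[0.001, 0.01, 0], 0.006],
    [[0.001, 0.01, 0], 0.006]
  ]
}}

```text
t: 15.15
tool_pos: [0.4853, 0.0064, 0.1434]
tool_rot: [0.027, 3.141, -0.0]
contact_force: [0.7, -1.3, -4.7]
opening: 0.0079
grip_force: 22.2
```

```bash
python3 - <<'E'
from h import *
state((0.4815,.1223,.143),-4.4)
E
```

```text
t 15.15 pos [0.4853 0.0064 0.1434] yaw -0.98 F [ 0.67 -1.26 -4.72] M [-0.1  -0.07  0.13] open 0.0079 grip 22.2
turn tool z rad 0.0597
shift in tool axes [0.0057 0.1158 0.0004]
```

Request:
{"fn": "drive_tool", "kwargs": {
  "rows": [
    [[0.0005, 0.006, 0], 0.005],
    [[0.0005, 0.01, 0], 0.005],
    [[0.0005, 0.01, 0], 0.005],
    [[0.0005, 0.01, 0], 0.005],
    [[0.0005, 0.01, 0], 0.005],
    [[0, 0.01, 0], 0.005],
    [[0, 0.01, 0], 0.005],
    [[0, 0.01, 0], 0.005],
    [[0, 0.01, 0], 0.005],
    [[0, 0.006, 0], 0.005]
  ]
}}

```text
t: 16.15
tool_pos: [0.4865, 0.0985, 0.1434]
tool_rot: [-0.105, -3.14, -0.0]
contact_force: [0.4, -2.4, -4.6]
opening: 0.008
grip_force: 22.1
```

Request:
{"fn": "drive_tool", "kwargs": {
  "rows": [
    [[0, 0.006, 0], 0.005],
    [[0, 0.007, 0], 0.005],
    [[0, 0.005, 0], 0],
    [[0, 0.004, 0], 0],
    [[0, 0.002, 0], 0],
    [[0, 0, 0], 0],
    [[0, 0, 0], 0]
  ]
}}

```text
t: 16.85
tool_pos: [0.4882, 0.1218, 0.1435]
tool_rot: [0.121, 3.139, 0.002]
contact_force: [-0.6, 1.2, -5.0]
opening: 0.0084
grip_force: 22.1
```

```bash
python3 - <<'E'
from h import *
state((0.4815,.1223,.143),-4.4)
a=get('top');b=get('side'); cv2.imwrite('pics/p5.png',np.hstack([cv2.resize(a['image'][130:280,130:330],(400,300)),cv2.resize(b['image'][80:260,150:390],(400,300))]))
E
```

```text
t 16.85 pos [0.4882 0.1218 0.1435] yaw -4.42 F [-0.56  1.18 -4.95] M [0.38 0.02 0.  ] open 0.0084 grip 22.1
turn tool z rad -0.0003
shift in tool axes [0.0068 0.     0.0005]
```

View pics/p5.png

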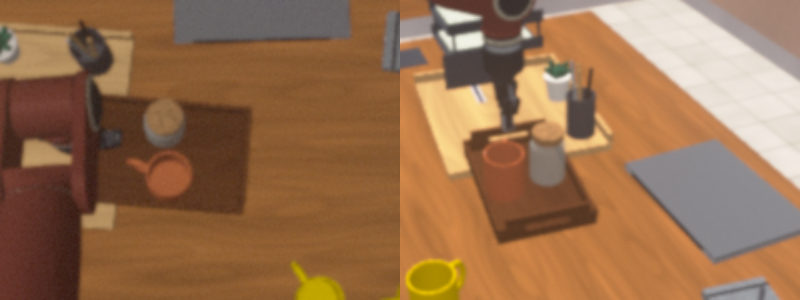

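The top view shows the lead end past the step (tray edge at x~105, shelf edge at x~130) with the tray close to shelf yaw and the mug and jar upright. Now I'll lower it softly onto the step edge, release and rise.

Request:
{"fn": "drive_tool", "kwargs": {
  "rows": [
    [[0, 0, 0.001], 0],
    [[0, 0, 0.001], 0],
    [[0, 0, 0.001], 0],
    [[0, 0, 0.001], 0],
    [[0, 0, 0.0005], 0],
    [[0, 0, 0], 0],
    [[0, 0, 0], 0]
  ]
}}

```text
t: 17.65
tool_pos: [0.4885, 0.1216, 0.14]
tool_rot: [0.121, 3.139, 0.001]
contact_force: [-5.2, 2.6, 5.2]
opening: 0.0082
grip_force: 22.6
```

Request:
{"fn": "drive_tool", "kwargs": {
  "rows": [
    [[0, 0, 0], 0],
    [[0, 0, 0], 0],
    [[0, 0, 0], 0],
    [[0, 0, -0.01], 0],
    [[0, 0, -0.03], 0],
    [[0, 0, -0.04], 0],
    [[0, 0, -0.04], 0],
    [[0, 0, 0], 0]
  ],
  "jaw": 0.6
}}

```text
t: 18.45
tool_pos: [0.4914, 0.1217, 0.2672]
tool_rot: [0.12, 3.126, 0.002]
contact_force: [-0.5, 1.0, 1.0]
opening: 0.0339
grip_force: 0.0
```

Request:
{"fn": "drive_tool", "kwargs": {
  "rows": [
    [[0, -0.02, 0], 0],
    [[0, -0.04, 0], 0],
    [[0, -0.04, 0], 0],
    [[0, -0.04, 0], 0],
    [[0, -0.04, 0], 0],
    [[0, -0.04, 0], 0],
    [[0, -0.02, 0], 0],
    [[0, 0, 0], 0],
    [[0, 0, 0], 0]
  ]
}}

```text
t: 19.35
tool_pos: [0.4697, -0.1179, 0.2588]
tool_rot: [-0.122, -3.139, -0.001]
contact_force: [-0.2, 0.5, -1.1]
opening: 0.0343
grip_force: 0.0
```

```bash
python3 - <<'E'
from h import *
state()
a=get('top');b=get('side'); cv2.imwrite('pics/raw_top2.png',a['image']); cv2.imwrite('pics/p6.png',np.hstack([cv2.resize(a['image'][130:280,130:330],(400,300)),cv2.resize(b['image'][80:260,150:390],(400,300))]))
E
```

```text
t 19.35 pos [ 0.4697 -0.1179  0.2588] yaw -4.46 F [-0.18  0.53 -1.08] M [ 0.05 -0.03  0.02] open 0.0343 grip 0.0
```

View pics/p6.png

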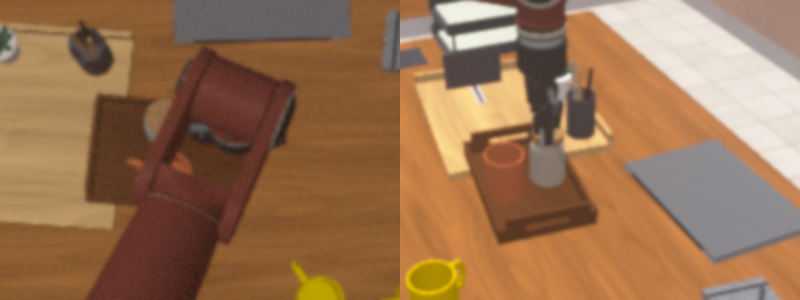

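The tray rests on the step edge and its trailing foot, with the loads upright; the trailing corners in the side crop are at about (503,240) and (594,217). I'll measure the trailing edge.

```bash
python3 - <<'E'
from meas import *
b=get('side'); im=b['image'].astype(int)
pts=[]
for x in range(212,268):
    col=im[:,x,2]; e=[y for y in range(195,235) if col[y-1]<110<=col[y]]
    if e: y=e[-1]; pts.append((x,y-1+(110-col[y-1])/(col[y]-col[y-1])))
print(np.round(pts[::6],1).tolist())
row=lambda r,lo,hi:[x for x in range(lo,hi) if (im[r,x-1,2]<110)!=(im[r,x,2]<110)]
for r in (212,214,216,218,220,222): print(r,row(r,195,290))
p,v=fit(b,[q for q in pts if 216<q[0]<264],0.0); print(p,np.degrees(np.arctan2(v[1],v[0])))
# lead edge in top
a=get('top'); t=a['image'].astype(int); m=((t[:,:,2]<105)&(t[:,:,2]-t[:,:,0]>14)).astype(np.uint8); m[:,:160]=0;m[:,200:]=0;m[:170]=0;m[235:]=0
L=edges(m,184,226,1,0); print(L[::8]); p,v=fit(a,L,.0745); print('lead top edge',p,np.degrees(np.arctan2(v[1],v[0])))
n=edges(m,176,196,0,1); print(n[::5]); p,v=fit(a,n,.02); print('near',p,np.degrees(np.arctan2(v[1],v[0])))
n=edges(m,180,196,0,0); print(n[::5]); p,v=fit(a,n,.052); print('far',p,np.degrees(np.arctan2(v[1],v[0])))
E
```

```text
[[212.0, 224.8], [218.0, 223.4], [224.0, 222.2], [230.0, 220.9], [236.0, 219.7], [242.0, 218.4], [248.0, 217.0], [254.0, 215.7], [260.0, 214.5], [266.0, 213.0]]
212 [214, 240, 250, 267]
214 [213, 230, 244, 263]
216 [213, 226, 235, 253]
218 [207, 245]
220 [208, 235]
222 [209, 226]
[ 0.46381432 -0.12140123] -4.961712
[(np.float64(177.5), 184), (np.float64(176.5), 192), (np.float64(175.5), 200), (np.float64(174.5), 208), (np.float64(173.5), 216), (np.float64(172.5), 224)]
lead top edge [0.48011395 0.12219917] -4.455654
[(176, np.float64(229.5)), (181, np.float64(230.5)), (186, np.float64(230.5)), (191, np.float64(231.5))]
near [0.39917096 0.08831496] 82.58424
[(180, np.float64(177.5)), (185, np.float64(177.5)), (190, np.float64(178.5)), (195, np.float64(178.5))]
far [0.5734494  0.09276431] 84.37607
```

Request:
{"fn": "drive_tool", "kwargs": {
  "rows": [
    [[0, -0.006, 0.02], 0],
    [[0, -0.005, 0.03], 0],
    [[0, 0, 0.03], 0],
    [[0, 0, 0.03], 0],
    [[0, 0, 0.015], 0],
    [[0, 0, 0.01], 0],
    [[0, 0, 0.005], 0],
    [[0, 0, 0], 0],
    [[0, 0, 0], 0]
  ],
  "jaw": 0.4
}}

```text
t: 20.45
tool_pos: [0.4697, -0.1289, 0.12]
tool_rot: [0.12, 3.138, -0.001]
contact_force: [-0.4, -0.0, -0.1]
opening: 0.0514
grip_force: 0.0
```

```bash
python3 - <<'E'
from h import *
state((0.468,-.129,.1185),-4.5)
b=get('side'); cv2.imwrite('pics/p7.png',cv2.resize(b['image'][130:250,180:340],(800,600),interpolation=cv2.INTER_CUBIC))
E
```

```text
t 20.45 pos [ 0.4697 -0.1289  0.12  ] yaw -4.38 F [-0.44 -0.01 -0.07] M [ 0.04 -0.02 -0.01] open 0.0514 grip 0.0
turn tool z rad 0.0021
shift in tool axes [ 0.0017 -0.0002  0.0015]
```

View pics/p7.png

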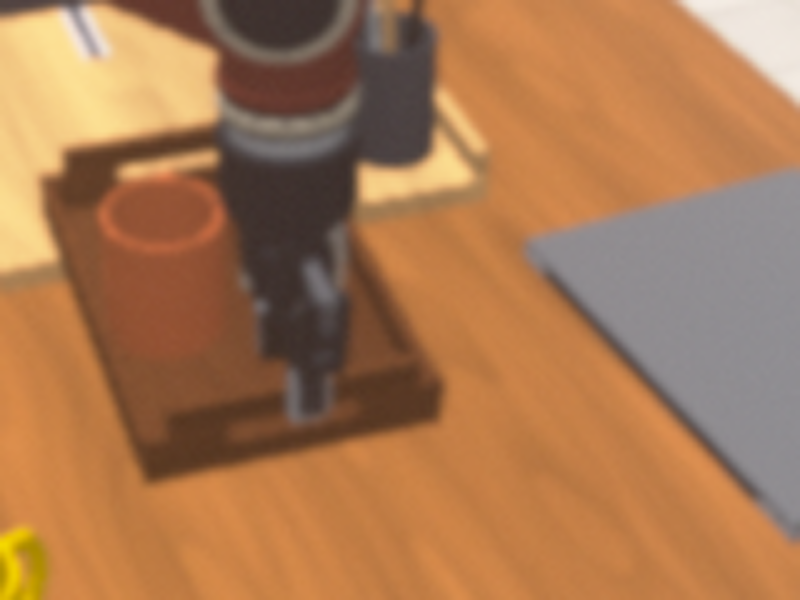

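The outer finger stands in front of the trail bar's middle at (308,400), so the fingers straddle it. Closing, then lifting the trailing end.

Request:
{"fn": "drive_tool", "kwargs": {
  "rows": [
    [[0, 0, 0.001], 0],
    [[0, 0, 0], 0],
    [[0, 0, 0], 0],
    [[0, 0, 0], 0],
    [[0, 0, 0], 0],
    [[0, 0, 0], 0],
    [[0, 0, 0], 0]
  ],
  "jaw": 1,
  "grip_force": 25
}}

```text
t: 21.2
tool_pos: [0.4691, -0.1287, 0.1183]
tool_rot: [0.121, 3.139, 0.001]
contact_force: [-0.8, 3.5, 4.9]
opening: 0.0078
grip_force: 25.4
```

Request:
{"fn": "drive_tool", "kwargs": {
  "rows": [
    [[0, 0, -0.002], 0],
    [[0, 0, -0.002], 0],
    [[0, 0, -0.002], 0],
    [[0, 0, -0.002], 0],
    [[0, 0, -0.002], 0],
    [[0, 0, -0.002], 0],
    [[0, 0, 0], 0]
  ]
}}

```text
t: 21.9
tool_pos: [0.4689, -0.1289, 0.1301]
tool_rot: [-0.12, -3.139, 0.001]
contact_force: [-0.2, 2.5, -4.8]
opening: 0.008
grip_force: 24.1
```

```bash
python3 - <<'E'
from h import *
state()
E
```

```text
t 21.9 pos [ 0.4689 -0.1289  0.1301] yaw -4.39 F [-0.23  2.47 -4.81] M [0.24 0.01 0.02] open 0.008 grip 24.1
```

Request:
{"fn": "drive_tool", "kwargs": {
  "rows": [
    [[0, 0, -0.002], 0],
    [[0, 0, -0.002], 0],
    [[0, 0, -0.002], 0],
    [[0, 0, -0.002], 0],
    [[0, 0, -0.002], 0],
    [[0, 0, 0], 0],
    [[0, 0, 0], 0]
  ]
}}

```text
t: 22.6
tool_pos: [0.469, -0.129, 0.14]
tool_rot: [0.121, 3.139, -0.001]
contact_force: [-0.3, 1.6, -4.8]
opening: 0.0082
grip_force: 24.4
```

Request:
{"fn": "drive_tool", "kwargs": {
  "rows": [
    [[0, 0.002, 0], 0],
    [[0.0005, 0.005, 0], 0],
    [[0.0005, 0.008, 0], 0],
    [[0.0005, 0.01, 0], 0],
    [[0.0005, 0.01, 0], 0],
    [[0.0005, 0.01, 0], 0],
    [[0.0005, 0.01, 0], 0],
    [[0.0005, 0.01, 0], 0],
    [[0.0005, 0.01, 0], 0],
    [[0.0005, 0.01, 0], 0]
  ]
}}

```text
t: 23.6
tool_pos: [0.4709, -0.0428, 0.1399]
tool_rot: [-0.12, -3.139, 0.0]
contact_force: [0.2, -2.9, -3.8]
opening: 0.0081
grip_force: 24.5
```

Request:
{"fn": "drive_tool", "kwargs": {
  "rows": [
    [[0.0005, 0.01, 0], 0],
    [[0.0005, 0.01, 0], 0],
    [[0.0005, 0.01, 0], 0],
    [[0, 0.01, 0], 0],
    [[0, 0.01, 0], 0],
    [[0, 0.01, 0], 0],
    [[0, 0.008, 0], 0],
    [[0, 0.005, 0], 0],
    [[0, 0.002, 0], 0],
    [[0, 0, 0], 0]
  ]
}}

```text
t: 24.6
tool_pos: [0.4752, 0.0317, 0.1398]
tool_rot: [-0.121, -3.139, -0.002]
contact_force: [0.6, 0.8, -4.7]
opening: 0.0082
grip_force: 24.5
```

```bash
python3 - <<'E'
from h import *
o=state(); p=o['tool_pos'][:2]-np.array([.4784,.0819]); print('bar xs,ys',p@[.9971,-.0767],p@[.0767,.9971])
a=get('top');b=get('side'); cv2.imwrite('pics/raw_top3.png',a['image']);cv2.imwrite('pics/raw_side3.png',b['image']); cv2.imwrite('pics/p8.png',np.hstack([cv2.resize(a['image'][130:280,50:250],(400,300)),cv2.resize(b['image'][80:230,130:330],(400,300))]))
E
```

```text
t 24.6 pos [0.4752 0.0317 0.1398] yaw -4.4 F [ 0.58  0.75 -4.66] M [-0.07  0.02  0.05] open 0.0082 grip 24.5
bar xs,ys 0.0006893309288768667 -0.05028123494986409
```

View pics/p8.png

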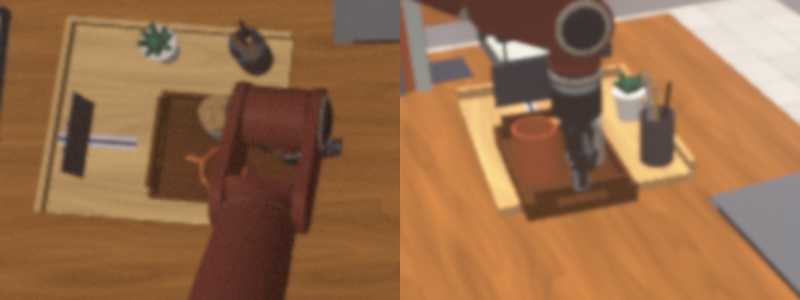

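The tray is on the lane: in the top crop the lead edge centre is at about (155,144) and the track at (100,141). Loads are upright and the tray is near level. I'll go on to just before the bookend's nearest possible place, then check yaw.

Request:
{"fn": "drive_tool", "kwargs": {
  "rows": [
    [[0, 0.003, 0], 0],
    [[0, 0.006, 0], 0],
    [[0, 0.008, 0], 0],
    [[0, 0.008, 0], 0],
    [[0, 0.008, 0], 0],
    [[0, 0.008, 0], 0],
    [[0, 0.008, 0], 0],
    [[0, 0.006, 0], 0],
    [[0, 0.004, 0], 0],
    [[0, 0.001, 0], 0]
  ]
}}

```text
t: 25.7
tool_pos: [0.4798, 0.0915, 0.1398]
tool_rot: [-0.12, -3.139, 0.0]
contact_force: [-0.2, -2.2, -4.0]
opening: 0.0078
grip_force: 24.7
```

```bash
python3 - <<'E'
from meas import *
o=state(); p=o['tool_pos'][:2]-np.array([.4784,.0819]); print('bar xs,ys',p@[.9971,-.0767],p@[.0767,.9971])
a=get('top'); t=a['image'].astype(int); cv2.imwrite('pics/raw_top4.png',a['image'])
m=((t[:,:,2]<115)&(t[:,:,2]-t[:,:,0]>14)).astype(np.uint8); m[:,:100]=0;m[:,150:]=0;m[:165]=0;m[240:]=0
L=edges(m,182,222,1,0); print([ (float(x),y) for x,y in L[::5]]); q,v=fit(a,L,.07); print('lead top edge',q,np.degrees(np.arctan2(v[1],v[0])), 'ys',(q-[.4784,.0819])@[.0767,.9971])
E
```

```text
t 25.7 pos [0.4798 0.0915 0.1398] yaw -4.36 F [-0.16 -2.24 -4.  ] M [-0.66  0.06 -0.02] open 0.0078 grip 24.7
bar xs,ys 0.0006747771271349513 0.009636373079323302
[(110.5, 182), (109.5, 187), (108.5, 192), (107.5, 197), (106.5, 202), (106.5, 207), (105.5, 212), (104.5, 217)]
lead top edge [0.48924533 0.34342057] -4.3340116 ys 0.26159399194202904
```

Tray yaw is -4.3°, matching the shelf. The trailing foot is past the step. Now creeping towards the bookend.

Request:
{"fn": "drive_tool", "kwargs": {
  "rows": [
    [[0, 0.002, 0], 0],
    [[0, 0.004, 0], 0],
    [[0, 0.004, 0], 0],
    [[0, 0.004, 0], 0],
    [[0, 0.004, 0], 0],
    [[0, 0.004, 0], 0],
    [[0, 0.004, 0], 0],
    [[0, 0.003, 0], 0],
    [[0, 0.002, 0], 0],
    [[0, 0.001, 0], 0]
  ]
}}

```text
t: 26.75
tool_pos: [0.4823, 0.1231, 0.1399]
tool_rot: [-0.12, -3.139, 0.0]
contact_force: [0.0, -2.9, -3.9]
opening: 0.0078
grip_force: 24.7
```

Request:
{"fn": "drive_tool", "kwargs": {
  "rows": [
    [[0, 0.002, 0], 0],
    [[0, 0.002, 0], 0],
    [[0, 0.002, 0], 0],
    [[0, 0.002, 0], 0],
    [[0, 0.002, 0], 0]
  ]
}}

```text
t: 27.25
tool_pos: [0.4831, 0.133, 0.1399]
tool_rot: [0.121, 3.139, -0.0]
contact_force: [-0.2, -1.9, -4.1]
opening: 0.0079
grip_force: 24.7
```

```bash
python3 - <<'E'
from h import *
o=state(); p=o['tool_pos'][:2]-np.array([.4784,.0819]); print('bar xs,ys',p@[.9971,-.0767],p@[.0767,.9971])
b=get('side');a=get('top'); cv2.imwrite('pics/raw_top5.png',a['image']); 
cv2.imwrite('pics/p9.png',np.hstack([cv2.resize(a['image'][160:250,70:190],(400,300)),cv2.resize(b['image'][90:210,160:320],(400,300))]))
E
```

```text
t 27.25 pos [0.4831 0.133  0.1399] yaw -4.4 F [-0.21 -1.85 -4.14] M [-0.63  0.05  0.02] open 0.0079 grip 24.7
bar xs,ys 0.000753884173447772 0.051344003657327934
```

Request:
{"fn": "drive_tool", "kwargs": {
  "rows": [
    [[0, 0.001, 0], 0],
    [[0, 0.0015, 0], 0],
    [[0, 0.0015, 0], 0],
    [[0, 0.0015, 0], 0],
    [[0, 0.0015, 0], 0],
    [[0, 0.001, 0], 0]
  ]
}}

```text
t: 27.95
tool_pos: [0.4837, 0.141, 0.1399]
tool_rot: [0.121, 3.139, -0.0]
contact_force: [-0.5, -3.6, -4.1]
opening: 0.0077
grip_force: 24.7
```

Request:
{"fn": "drive_tool", "kwargs": {
  "rows": [
    [[0, 0.001, 0], 0],
    [[0, 0.001, 0], 0],
    [[0, 0.001, 0], 0],
    [[0, 0.001, 0], 0]
  ]
}}

```text
t: 28.35
tool_pos: [0.484, 0.1449, 0.1399]
tool_rot: [-0.121, -3.139, -0.0]
contact_force: [-0.6, -3.0, -4.7]
opening: 0.0079
grip_force: 24.7
```

Request:
{"fn": "drive_tool", "kwargs": {
  "rows": [
    [[0, 0.001, 0], 0],
    [[0, 0.001, 0], 0],
    [[0, 0.001, 0], 0],
    [[0, 0.001, 0], 0]
  ]
}}

```text
t: 28.75
tool_pos: [0.4843, 0.1489, 0.1399]
tool_rot: [-0.121, -3.139, 0.0]
contact_force: [-0.7, -2.4, -3.0]
opening: 0.0082
grip_force: 24.7
```

Request:
{"fn": "drive_tool", "kwargs": {
  "rows": [
    [[0, 0.001, 0], 0],
    [[0, 0.001, 0], 0],
    [[0, 0.001, 0], 0],
    [[0, 0.001, 0], 0]
  ]
}}

```text
t: 29.15
tool_pos: [0.4847, 0.1518, 0.1398]
tool_rot: [0.12, 3.139, -0.006]
contact_force: [0.3, -10.1, -4.1]
opening: 0.0084
grip_force: 24.7
```

Contact: Fy steps to -10 N. Now let the trailing end down gently while keeping a light push.

Request:
{"fn": "drive_tool", "kwargs": {
  "rows": [
    [[0, 0, 0.0007], 0],
    [[0, 0, 0.0007], 0],
    [[0, 0, 0.0007], 0],
    [[0, 0, 0], 0]
  ]
}}

```text
t: 29.55
tool_pos: [0.4848, 0.1517, 0.1378]
tool_rot: [0.12, 3.139, -0.005]
contact_force: [-0.4, -8.4, -4.4]
opening: 0.0079
grip_force: 24.7
```

```bash
python3 - <<'E'
from h import *
o=state()
E
```

```text
t 29.55 pos [0.4848 0.1517 0.1378] yaw -4.39 F [-0.45 -8.4  -4.4 ] M [-1.43  0.02 -0.04] open 0.0079 grip 24.7
```

Request:
{"fn": "drive_tool", "kwargs": {
  "rows": [
    [[0, 0, 0.0005], 0],
    [[0, 0.0003, 0.0005], 0],
    [[0, 0.0003, 0.0005], 0],
    [[0, 0, 0], 0]
  ]
}}

```text
t: 29.95
tool_pos: [0.4849, 0.1519, 0.1365]
tool_rot: [0.12, 3.139, -0.007]
contact_force: [-0.3, -10.5, -1.6]
opening: 0.0079
grip_force: 24.9
```

```bash
python3 - <<'E'
from h import *
o=state()
E
```

```text
t 29.95 pos [0.4849 0.1519 0.1365] yaw -4.37 F [ -0.3  -10.55  -1.56] M [-1.77  0.06 -0.03] open 0.0079 grip 24.9
```

Request:
{"fn": "drive_tool", "kwargs": {
  "rows": [
    [[0, 0, 0.0005], 0],
    [[0, 0.0003, 0.0003], 0],
    [[0, 0, 0], 0],
    [[0, 0, 0], 0]
  ]
}}

```text
t: 30.35
tool_pos: [0.485, 0.1519, 0.1365]
tool_rot: [-0.12, -3.139, 0.008]
contact_force: [-3.4, -11.9, 3.4]
opening: 0.0085
grip_force: 25.4
```

```bash
python3 - <<'E'
from h import *
o=state()
E
```

```text
t 30.35 pos [0.485  0.1519 0.1365] yaw -4.37 F [ -3.35 -11.94   3.44] M [-2.02  0.58  0.  ] open 0.0085 grip 25.4
```

The tray is down (Fz reversed) and pressed lightly against the bookend. Releasing, rising, and moving the arm clear so I can look.

Request:
{"fn": "drive_tool", "kwargs": {
  "rows": [
    [[0, 0, 0], 0],
    [[0, 0, 0], 0],
    [[0, 0, 0], 0],
    [[0, 0, 0], 0]
  ],
  "jaw": 0.7
}}

```text
t: 30.75
tool_pos: [0.485, 0.1542, 0.136]
tool_rot: [0.12, 3.138, 0.001]
contact_force: [-0.4, -0.3, 0.8]
opening: 0.026
grip_force: 0.0
```

Request:
{"fn": "drive_tool", "kwargs": {
  "rows": [
    [[0, 0, -0.01], 0],
    [[0, 0, -0.02], 0],
    [[0, 0, -0.04], 0],
    [[0, 0, -0.04], 0],
    [[0, -0.03, -0.03], 0],
    [[0, -0.05, 0], 0],
    [[0, -0.05, 0], 0],
    [[0, -0.05, 0], 0],
    [[0, -0.05, 0], 0],
    [[0, 0, 0], 0]
  ]
}}

```text
t: 31.75
tool_pos: [0.4666, -0.0803, 0.2767]
tool_rot: [0.133, 3.137, -0.003]
contact_force: [-0.3, 0.5, -0.7]
opening: 0.0256
grip_force: 0.0
```

```bash
python3 - <<'E'
from meas import *
state()
b=get('side');a=get('top'); cv2.imwrite('pics/raw_top6.png',a['image']); cv2.imwrite('pics/raw_side6.png',b['image'])
cv2.imwrite('pics/p10.png',np.vstack([np.hstack([cv2.resize(a['image'][130:250,60:220],(400,300)),cv2.resize(b['image'][90:210,140:300],(400,300))]),cv2.resize(b['image'][100:190,150:390],(800,300))]))
t=a['image'].astype(int)
m=((t[:,:,2]<115)&(t[:,:,2]-t[:,:,0]>14)).astype(np.uint8); m[:,:86]=0;m[:,190:]=0;m[:160]=0;m[245:]=0
for n,e,z in (('trail',edges(m,184,220,1,1),.07),('near',edges(m,110,160,0,1),.018)):
    q,v=fit(a,e,z); print(n,q.round(4),np.degrees(np.arctan2(v[1],v[0])), (q-[.4784,.0819])@[.0767,.9971],(q-[.4784,.0819])@[.9971,-.0767])
E
```

```text
t 31.75 pos [ 0.4666 -0.0803  0.2767] yaw -4.85 F [-0.25  0.49 -0.74] M [0.01 0.09 0.05] open 0.0256 grip 0.0
trail [0.4791 0.0988] 37.523933 0.016895282160561083 -0.0005625150782799641
near [0.4068 0.2569] 85.625435 0.1689952197261858 -0.0847687857506609
```

View pics/p10.png

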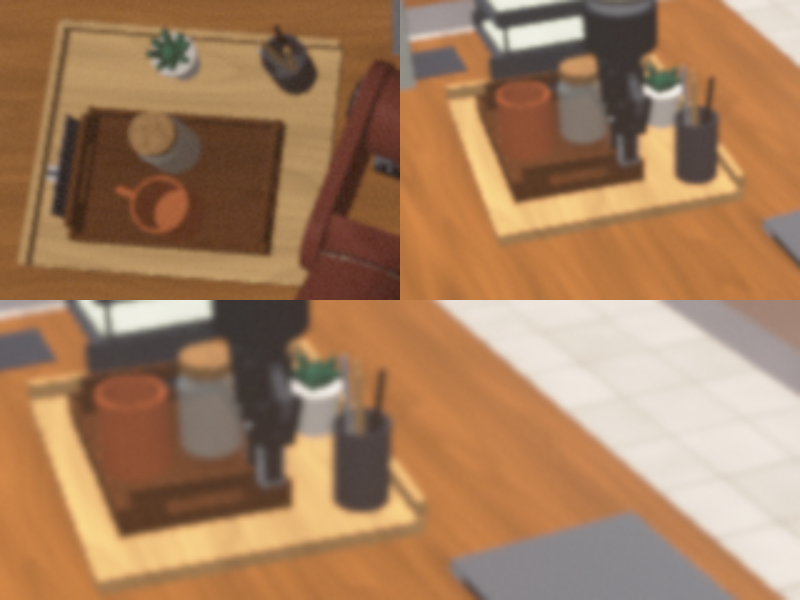

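The last picture shows the tray flat on the shelf, square to the lane (side edge 85.6° against the shelf's 85.5°). Its lead end is at the bookend near (75,170) in the top crop. Mug and jar are upright, the plant and pen cup look undisturbed, and the gripper is clear.

```bash
python3 -c "
from station import ctrl
print(ctrl.finish_job())"
```

```text
the job is handed in; nothing more can be done
None
```

The tray is on the shelf, lying flat and square against the bookend, with the mug and jar upright and the gripper clear, and the job is handed in at about 32 s; during my first two grips the trailing end lifted off the desk (about 6 mm and 3 mm), and after release I checked flushness only by picture.

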